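# Lower the tiffin hoist on its crank

## Task

Bring the tiffin down on the counter hoist: grip the crank handle together with its yellow release lever so that the pawl lifts out of the ratchet, and, keeping hold, let the crank turn back slowly under the load until the carrier is fully down. Then let go, so that the pawl drops back in. Do not let the load run away, and leave the bottle, the spoon and the bowl alone.

Things in the scene. Friction and masses are not known exactly. Their poses are not given: they have to be found in the camera images.
- hoist: Fixed counter hoist: grey base plate 330 x 200 x 18 mm, two aluminium mast posts 540 mm tall at its far end. Origin: on the counter below the crank axle. x runs from the crank to the mast (away from the robot at yaw 0), y along the axle, z up. The gear block (90 x 50 mm, 153 mm tall) and the ratchet are on the -y side of the crank.
- crank_axle (a point): The crank's axle, 100 mm above the counter. Axes as crank_grip.
- crank_grip (a point): Where to grip: on the crank's red handle, 190 mm from the axle, in the middle of the squeezed pair of handle and release lever. z points outward along the crank, y along the axle, x the way it moves when winding up. The handle is 30 mm (x) by 24 mm (y: -18 to +6 mm from this point) and runs from 135 to 220 mm from the axle. Close the fingers along y, from both sides.
- crank (a joint): Crank angle, rad. 0: carrier fully down, crank leaning 1.0 rad from vertical to the hoist's -x side (the robot's). 1.0: upright. Starts between 0.65 and 1.08, held by the pawl; upper stop 1.25. The load pulls it towards 0 (4 to 8 N at the grip); with the pawl lifted and nobody holding, it runs away. crank_grip moves on a vertical circle of 190 mm radius about the axle.
- release (a joint): Release lever angle, rad. 0: free, pawl in the ratchet; 0.17: squeezed home against the handle, pawl lifted 16 mm. The pawl is clear of the teeth above about 0.10. A spring resists with 2 to 6 N at the grip. If let go, the pawl catches on the next tooth (one every 0.18 rad). With the crank fully down it goes back to about 0.
- carrier_floor (a point): Underside of the aluminium carrier plate (125 x 150 mm) under the two-tier steel tiffin (116 mm diameter, top of its bail 177 mm above this point), 127 mm from the axle towards the mast. 22 mm above the counter when fully down; rises 140 mm per rad of crank.
- pawl_tip (a point): Steel tip of the orange pawl, on the -y side of the crank above the ratchet wheel (72 mm radius, teeth to 86 mm).
- sipper: Black sipper bottle, 68 mm diameter, 190 mm tall, loose; origin under its base.
- spoon: Orange plastic spoon, 200 mm long, lying loose along its x axis; origin under its middle.
- bowl: Glass bowl, 130 mm across the rim, 60 mm tall, loose; origin under its base.
- release_face (a point): On the outer face of the yellow release lever (26 mm wide, 10 mm thick), beside crank_grip on its +y side: 29 mm from it when free, 18 mm when squeezed. Hinged on the crank 122 mm from the axle, it leans away from the handle and ends 206 mm from the axle. Handle and lever together: 47 mm wide here when free (50 mm at the lever's end), 36 mm when squeezed home.
- rail_mid (a point): Middle of the 160 mm crossbar (12 mm tube) of the carrier's top rail; 20 mm to the robot's side of the axle, 265 mm above carrier_floor, moving with the carrier. With the carrier up it is over the handle: no room for a gripper straight above, so lean it back to the robot by 30 to 45 degrees. On the way down the crank moves out from under it and the gripper may straighten.

How it is judged (in metres and radians):
On the way, in this order (a step that is already met when the one before it is completed fails the run):
1. the release lever is squeezed in the gripper and the pawl is lifted, with the crank still up (value of joint release above 0.1 rad and value of joint crank above 0.5 rad and distance between the grasp point and crank_grip below 0.06 m), for 0.1 s.
2. the crank has turned most of the way back, still in the gripper with the pawl lifted (value of joint release above 0.1 rad and value of joint crank below 0.25 rad and distance between the grasp point and crank_grip below 0.06 m), for 0.1 s.
At the end, for the whole second after the job is handed in: The carrier is fully down (crank within 0.05 rad of its lower stop, carrier within 7 mm) and at rest, and the release lever has sprung back so that the pawl is in the ratchet (release below 0.05 rad) (value of joint each of crank, release below 0.05 rad and velocity of joint crank between -0.05 and 0.05 rad/s); the robot touches nothing.
It fails at once if the load ran away: the crank turned back faster than 1.6 rad/s (velocity of joint crank below -1.6 rad/s).
It fails at once if the bottle was shifted more than 30 mm or knocked over (distance of sipper from where it was at the start of the episode above 0.03 m or angle between sipper's own z axis and vertical above 0.4 rad).
It fails at once if the spoon was shifted more than 30 mm (distance of spoon from where it was at the start of the episode above 0.03 m).
It fails at once if the bowl was shifted more than 30 mm or tipped (distance of bowl from where it was at the start of the episode above 0.03 m or angle between bowl's own z axis and vertical above 0.4 rad).
It also fails if it takes over 40 s, if anything falls off the work surface, if the arm or the gripper's body presses on something with over 40 N, if the wrist force passes 120 N, or if a joint passes its speed limit or range.

## Robot

A 6-joint arm with a two-finger parallel gripper is mounted at the origin on the work surface. World frame = base frame: x ahead of the robot, y to its left, z up, the work surface at z = 0. Lengths are in mm, angles in rad, forces in N, time in s.
With the tool pointing down it reaches from about 325 to 900 mm from the base axis. Payload 3.5 kg.
Tool frame: the origin (TCP) lies midway between the tips of the shut fingers; the grasp point (between the pads) lies 19 mm behind it; z points along the fingers, y is the line along which they close (so a half turn about z gives the same grasp; the last joint's range is limited). The gripper opens to 85 mm and grips with 20 to 120 N. Pads are 22 mm wide; open, the fingers measure 114 mm over their backs; the gripper's body (76 mm by 85 mm) begins 54 mm behind the grasp point. The pads swing forward as they close: fully open they stand 13 mm farther back than shut.
Start: joints at [1.141, 0.276, -0.026, 1.268, 0, 1.467], TCP at [200.64, 591.917, 231.313] pointing down, gripper open.
Joint ranges: [-3.12, 3.12], [-0.85, 1.88], [-1.08, 1.24], [-1.95, 2.15], [-1.57, 1.53], [-3.14, 3.14]. Speed limits (rad/s): [2.57, 2.57, 3.14, 3.14, 3.14, 3.14].

## Interface

Orientations are given as a 3x3 rotation matrix whose columns are the frame's x, y, z axes.
In Python, from workcell import env gives the robot as it stands.
- The arm moves only by the tool drive_effector, called as name(argument=value, ...) on one line, values as JSON. Schema: {"type":"object","properties":{"plan":{"type":"object","properties":{"dx":{"type":"array","items":{"type":"number"},"minItems":1,"maxItems":8},"dy":{"type":"array","items":{"type":"number"},"minItems":1,"maxItems":8},"dz":{"type":"array","items":{"type":"number"},"minItems":1,"maxItems":8},"spin":{"type":"array","items":{"type":"number"},"minItems":1,"maxItems":8}},"additionalProperties":false,"required":["dx","dy","dz","spin"]},"jaw":{"type":"number"},"grip_n":{"type":"number"},"only":{"type":"string"},"quiet":{"type":"boolean"},"lines":{"type":"string"}},"required":["plan"],"additionalProperties":false}. plan is an object with one list for each field, all of the same length, 1 to 8, a row being the entries at one place: dx, dy, dz (the shift in mm), spin (a turn about the tool's z in rad); each row shifts and turns the commanded pose from where the row before left it, along the tool's axes as they then stand; what a row does not reach is not made up. A row lasts 1/12 s, in which the tool goes at most 41.7 mm and 0.125 rad, less where a joint would pass 70% of its speed; a pose out of reach is approached as far as the arm can. jaw is the finger opening in mm, set as the call begins (left out keeps the last). The fingers move at their own pace and stop on an object; grip_n is the grip in N (left out, the last holds). Time passes only in rows, so rows that do not move let the fingers close. The tool returns the time, the measured TCP pose, the force, the opening and the grip force at its end. only (a regular expression) keeps the lines of the reply that match it, lines (a string "A,B") keeps lines A to B, and quiet returns only ok. Input that does not fit is refused with a message, and nothing moves.
- env.get_state(): the state, without advancing time (a new reading comes with each control period).
- env.get_image(name): name is "side" or "top" or "wrist"; returns a dict with "color" (420x560x3 uint8, red, green, blue), "range_z" (420x560 float32, mm along the optical axis (not along the pixel's ray), 0 where there is no reading), "fx", "fy", "cx", "cy" (pixels), "extrinsics" (4x4, takes a point from camera to world coordinates); the wrist camera has in their place "hand_eye" (4x4, takes a point from camera to tool coordinates, whose origin is the TCP and whose axes are the flange's). Camera axes: x right, y down, z forward; pixel columns grow to the right and rows downward; lengths in mm; the calibration is good to about 2 mm. A picture is of the moment at which its call begins: read the wrist's pose just before it.
- env.finish_job(): hands the job in; it is judged then, once.
The state is a dict: "clock": time; "q": joint angles; "dq": joint speeds; "effort": joint torques, N m; "ee_pos": TCP position; "eef_rot": TCP orientation; "force": force on the tool from outside, world axes, zero at the start; "ft_torque": the same for the moment, N m; "width": finger opening in mm; "finger_force": force on a finger pad.
Only numpy, scipy, OpenCV 4.12 (cv2) and the standard library are available. Lean on these libraries where they do the work, as an engineer would, in place of code of your own. Each camera call takes 0.05 s, during which the arm holds its last target. There are 200 camera calls.

## Working session

There is one attempt and no reset: what is moved stays moved. The work goes in short steps, Python scripts to look and compute and a tool call to move; the robot and the scene stay as the last step left them, time stands still between calls to the robot, and variables do not carry over. Pictures are saved under pics/ and viewed, at most 10 in all, crops included, and the job is handed in when it is done.

```bash
ls; mkdir -p pics; python3 - <<'E'
from workcell import env
import cv2,numpy as np
s=env.get_state();print(s)
for n in("side","top"):
    im=env.get_image(n);cv2.imwrite(f"pics/{n}0.png",im["color"][:,:,::-1]);np.savez(f"pics/{n}0.npz",**{k:v for k,v in im.items()})
    print(n,im["fx"],im["cx"],im["cy"],im["extrinsics"].round(3).tolist())
E
```

```text
pics
workcell.py
{'clock': 0.0, 'q': array([ 1.14059264e+00,  2.77169550e-01, -2.78861533e-02,  1.26803356e+00,
        2.02235308e-05,  1.46737440e+00]), 'dq': array([-0.00037802, -0.00099577,  0.00014783,  0.00063147,  0.00028988,
       -0.00082059]), 'effort': array([ 1.03652252e-03, -4.45509803e+01,  2.95206481e+01,  1.64952781e-02,
       -9.29711859e-05, -2.42000127e-06]), 'ee_pos': array([200.30775603, 591.19591019, 230.13455342]), 'eef_rot': array([[-9.47080157e-01,  3.20995681e-01, -9.74662946e-04],
       [ 3.20997058e-01,  9.47077917e-01, -2.07557030e-03],
       [ 2.56832650e-04, -2.27859539e-03, -9.99997371e-01]]), 'force': array([ 0.87623416,  0.12603622, -0.09199966]), 'ft_torque': array([-0.03350289,  0.05783111,  0.02463387]), 'finger_force': 0.0, 'width': 85.30212800210673}
side 457.53579373957257 282.26275000018006 212.6369595068299 [[0.596, -0.548, 0.587, -103.719], [-0.803, -0.412, 0.43, -488.63], [0.006, -0.728, -0.686, 995.798], [0.0, 0.0, 0.0, 1.0]]
top 416.64779897095883 290.1339469472723 213.64519771142074 [[-0.007, -0.992, 0.126, 479.263], [-1.0, 0.006, -0.007, 42.398], [0.006, -0.126, -0.992, 1048.702], [0.0, 0.0, 0.0, 1.0]]
```
View pics/side0.png

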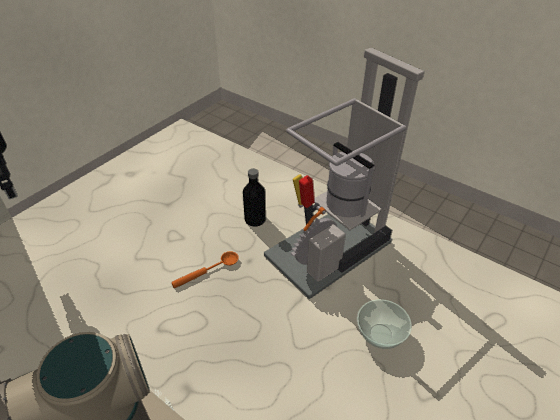

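View pics/top0.png

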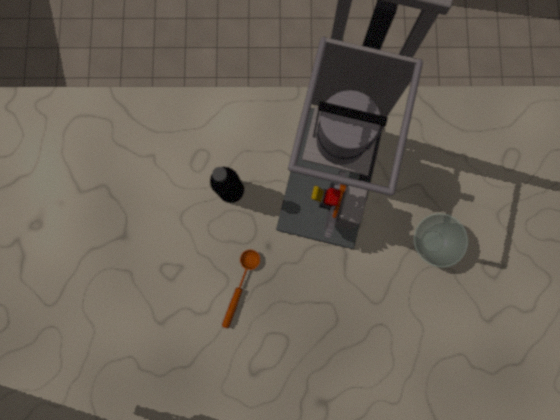

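Side view: red handle at (307,190), yellow lever (299,188), with the rail crossbar above and behind. Top view: base plate near edge (278,232)–(354,247), red (333,197), yellow (317,193), bottle (228,185), bowl (441,242), rail near bar (292,170)–(393,191).

```bash
cat > h.py <<'E'
import numpy as np,cv2
def cloud(im):
    z=im["range_z"];v,u=np.mgrid[:420,:560]
    P=np.stack([(u-im["cx"])/im["fx"]*z,(v-im["cy"])/im["fy"]*z,z],-1)
    E=im["extrinsics"];W=P@E[:3,:3].T+E[:3,3];W[z<=0]=np.nan
    return W
def masks(im):
    h=cv2.cvtColor(im["color"],cv2.COLOR_RGB2HSV).astype(int);H,S,V=h[...,0],h[...,1],h[...,2]
    return dict(red=((H<5)|(H>174))&(S>190)&(V>60),yel=(H>22)&(H<35)&(S>160)&(V>60),ora=(H>6)&(H<16)&(S>170)&(V>60))
def stat(n,P):
    P=P[~np.isnan(P[:,0])];
    if len(P): print(n,len(P),"med",np.median(P,0).round(1),"lo",np.percentile(P,3,axis=0).round(1),"hi",np.percentile(P,97,axis=0).round(1))
    return P
E
python3 - <<'E'
from h import *
for n in("side","top"):
    im=np.load(f"pics/{n}0.npz");W=cloud(im);M=masks(im)
    for k in M:
        c,l=cv2.connectedComponents(M[k].astype(np.uint8))
        for i in range(1,c):
            if (l==i).sum()>25: stat(f"{n} {k}",W[l==i])
    if n=="top":
        near=np.isfinite(W[...,2])&(W[...,2]>12)&(W[...,2]<25)&(W[...,0]>450)&(W[...,1]<80)&(W[...,1]>-180)
        P=stat("plate",W[near]);
        # near edge: per y-bin min x ; left edge: per x-bin max y
        ey=np.array([[P[abs(P[:,1]-y)<4,0].min(),y] for y in range(-100,30,8) if (abs(P[:,1]-y)<4).sum()>5]);print(ey.round(0).tolist())
        ex=np.array([[x,P[abs(P[:,0]-x)<4,1].max()] for x in range(500,720,8) if (abs(P[:,0]-x)<4).sum()>5]);print(ex.round(0).tolist())
    bar=np.isfinite(W[...,2])&(W[...,2]>330)&(W[...,2]<480)&(W[...,0]>400)&(W[...,0]<900)
    P=stat("rail?",W[bar])
    if n=="top":
        r=cv2.minAreaRect(P[:,:2].astype(np.float32));print(cv2.boxPoints(r))
        Q=cv2.findNonZero(bar.astype(np.uint8)); print(cv2.boundingRect(Q))
    print("px",[W[v,u].round(1) for u,v in ([(298,168),(340,180),(390,190)] if n=="top" else [(288,129),(312,144),(334,161)])])
E
```

```text
side red 346 med [598.4 -46.5 286.7] lo [589.4 -53.  240.6] hi [614.1 -29.5 318.4]
side yel 87 med [606.3 -11.1 283.7] lo [601.2 -18.9 237.3] hi [617.8  -4.2 304.5]
side ora 90 med [608.1 -62.1 199.5] lo [583.4 -71.3 176.3] hi [639.2 -53.5 214.7]
side ora 423 med [418.3 161.   12.6] lo [338.6 121.9   1.3] hi [518.  193.2  21.3]
rail? 3726 med [824.4 -97.1 408.7] lo [ 601.8 -170.9  336.8] hi [859.1  22.1 472.5]
px [array([629.5,  33.8, 413. ]), array([616.8, -41.5, 409.9]), array([ 592.1, -114.2,  410.5])]
top red 211 med [603.2 -37.3 318. ] lo [589.3 -48.3 287.2] hi [616.1 -27.  320.9]
top yel 79 med [613.   -8.3 303.4] lo [602.1 -15.3 294.4] hi [623.4  -2.8 306.9]
top ora 104 med [614.  -64.5 209.2] lo [584.6 -73.7 179.9] hi [643.  -50.3 317.8]
top ora 299 med [498.6 135.8   7.9] lo [476.6 115.2   2.3] hi [518.4 155.   16.5]
top ora 265 med [381.4 177.4  20. ] lo [341.1 160.5  14.6] hi [426.2 196.2  23.8]
plate 3578 med [619.7 -10.6  18.9] lo [ 539.  -122.4   15.3] hi [815.3  53.1  22.5]
[[529.0, -100.0], [529.0, -92.0], [532.0, -84.0], [534.0, -76.0], [537.0, -68.0], [539.0, -60.0]
[... 160 characters left out ...]
0.0, 28.0]]
[[524.0, -105.0], [532.0, -75.0], [540.0, -44.0], [548.0, -6.0], [556.0, 26.0], [564.0, 56.0], [572.0, 68.0], [580.0, 68.0], [588.0, 68.0], [596.0, 66.0], [604.0, 63.0], [612.0, 61.0], [620.0, 58.0], [628.0, 58.0], [636.0, 55.0], [644.0, 53.0], [652.0, 50.0], [660.0, 48.0], [668.0, 48.0], [676.0, 45.0], [684.0, 43.0], [692.0, 40.0], [700.0, 40.0], [708.0, 37.0], [716.0, 35.0]]
rail? 7002 med [817.3 -93.7 411.6] lo [ 602.7 -167.1  338.7] hi [854.4  26.4 470.5]
[[ 587.3227   -124.548096]
 [ 838.3516   -187.53494 ]
 [ 880.18463   -20.81276 ]
 [ 629.1557     42.174088]]
(288, 6, 141, 190)
px [array([631.8,  25.2, 413.2]), array([612.6, -40.1, 412.1]), array([ 596. , -117.1,  413.8])]
```

Rows ≤8 per call; do 8,8,4.

```bash
python3 - <<'E'
from h import *
a=-0.245;R=np.array([[np.cos(a),-np.sin(a)],[np.sin(a),np.cos(a)]]);rm=np.array([614,-42.6])
for n in("side","top"):
    im=np.load(f"pics/{n}0.npz");W=cloud(im);M=masks(im)
    for k in M:
        P=W[M[k]];P=P[np.isfinite(P[:,0])&(P[:,2]>150)];P[:,:2]=(P[:,:2]-rm)@R-[20,0]
        for lo in range(160,330,20):
            Q=P[(P[:,2]>=lo)&(P[:,2]<lo+20)]
            if len(Q)>8: print(n,k,lo,len(Q),np.percentile(Q,[5,50,95],axis=0).round(0).tolist())
E
```

```text
side red 220 9 [[-35.0, -9.0, 236.0], [-31.0, -8.0, 238.0], [-22.0, -2.0, 240.0]]
side red 240 69 [[-38.0, -11.0, 241.0], [-33.0, -9.0, 249.0], [-14.0, 8.0, 258.0]]
side red 260 69 [[-41.0, -11.0, 261.0], [-34.0, -9.0, 270.0], [-19.0, 5.0, 279.0]]
side red 280 76 [[-43.0, -11.0, 281.0], [-38.0, -9.0, 289.0], [-20.0, 8.0, 298.0]]
side red 300 120 [[-45.0, -10.0, 301.0], [-37.0, -4.0, 313.0], [-24.0, 9.0, 319.0]]
side yel 240 15 [[-36.0, 21.0, 243.0], [-34.0, 23.0, 251.0], [-30.0, 28.0, 258.0]]
side yel 260 19 [[-39.0, 24.0, 261.0], [-36.0, 28.0, 269.0], [-33.0, 30.0, 278.0]]
side yel 280 26 [[-42.0, 27.0, 282.0], [-37.0, 30.0, 290.0], [-31.0, 34.0, 299.0]]
side yel 300 22 [[-40.0, 28.0, 300.0], [-33.0, 32.0, 303.0], [-24.0, 36.0, 305.0]]
side ora 180 37 [[-44.0, -23.0, 180.0], [-32.0, -21.0, 189.0], [-20.0, -16.0, 198.0]]
side ora 200 45 [[-21.0, -24.0, 201.0], [1.0, -20.0, 207.0], [11.0, -15.0, 215.0]]
top red 280 10 [[-42.0, 10.0, 283.0], [-30.0, 12.0, 294.0], [-19.0, 12.0, 299.0]]
top red 300 173 [[-45.0, -8.0, 313.0], [-33.0, 2.0, 318.0], [-20.0, 12.0, 320.0]]
top red 320 23 [[-35.0, -5.0, 320.0], [-23.0, 1.0, 321.0], [-20.0, 7.0, 322.0]]
top yel 300 72 [[-40.0, 29.0, 301.0], [-29.0, 33.0, 304.0], [-19.0, 37.0, 307.0]]
top ora 180 32 [[-44.0, -23.0, 181.0], [-36.0, -20.0, 189.0], [-25.0, -17.0, 197.0]]
top ora 200 57 [[-17.0, -25.0, 204.0], [5.0, -22.0, 214.0], [15.0, -16.0, 218.0]]
top ora 300 10 [[-36.0, -12.0, 314.0], [-25.0, -10.0, 317.0], [-18.0, -9.0, 319.0]]
```

drive_effector(plan={"dx":[-20.5,-20.5,-20.5,-20.5,-20.5,-20.5,-20.5,-20.5],"dy":[-29.5,-29.5,-29.5,-29.5,-29.5,-29.5,-29.5,-29.5],"dz":[-13.5,-13.5,-13.5,-13.5,-13.5,-13.5,-13.5,-13.5],"spin":[0,0,0,0,0,0,0,0]}, jaw=85)

```text
clock: 0.77
ee_pos: [279.9, 313.9, 339.5]
eef_rot: [[-0.947, 0.32, -0.0], [0.32, 0.947, -0.001], [0.0, -0.001, -1.0]]
force: [1.0, -0.2, 0.3]
width: 85.2
finger_force: 0.0
```

drive_effector(plan={"dx":[-20.5,-20.5,-20.5,-20.5,-20.5,-20.5,-20.5,-20.5],"dy":[-29.5,-29.5,-29.5,-29.5,-29.5,-29.5,-29.5,-29.5],"dz":[-13.5,-13.5,-13.5,-13.5,-13.5,-13.5,-13.5,-13.5],"spin":[0,0,0,0,0,0,0,0]})

```text
clock: 1.43
ee_pos: [359.4, 37.9, 447.8]
eef_rot: [[-0.947, 0.321, 0.0], [0.321, 0.947, 0.0], [-0.0, 0.0, -1.0]]
force: [0.5, 0.8, -0.5]
width: 85.1
finger_force: 0.0
```

drive_effector(plan={"dx":[-20.5,-20.5,-20.5,-20.5,0,0,0,0],"dy":[-29.5,-29.5,-29.5,-29.5,0,0,0,0],"dz":[-13.5,-13.5,-13.5,-13.5,0,-41,-41,-41],"spin":[0,0,0,0,-0.082,0,0,0]})

```text
clock: 2.1
ee_pos: [398.4, -98.5, 623.4]
eef_rot: [[-0.97, 0.243, -0.006], [0.243, 0.97, 0.002], [0.006, 0.001, -1.0]]
force: [0.9, 0.2, 1.0]
width: 85.2
finger_force: 0.0
```

```bash
python3 -c "
from workcell import env;print(env.get_state()['q'].round(3))"
```

```text
[-0.4   -0.037  0.444  2.058  0.    -0.154]
```

drive_effector(plan={"dx":[2.5,2.5,0,0,0,0,0,0],"dy":[31,31,0,0,0,0,0,0],"dz":[0,0,0,-40,-40,-40,-40,0],"spin":[0,0,0,0,0,0,0,0]})

```text
clock: 2.77
ee_pos: [406.4, -36.3, 706.2]
eef_rot: [[-0.965, 0.242, 0.099], [0.241, 0.97, -0.025], [-0.102, -0.0, -0.995]]
force: [-0.8, 0.3, 0.0]
width: 85.3
finger_force: 0.0
```

```bash
python3 -c "
from workcell import env;print(env.get_state()['q'].round(3))"
```

```text
[-0.248 -0.015  0.666  2.15  -0.    -0.003]
```

drive_effector(plan={"dx":[0,0,0,0,0,0,0,0],"dy":[0,0,0,0,0,0,0,0],"dz":[-40,-40,-40,-40,-40,-40,-40,-40],"spin":[0,0,0,0,0,0,0,0]})

```text
clock: 3.43
ee_pos: [362.8, -22.5, 803.0]
eef_rot: [[-0.914, 0.243, 0.325], [0.228, 0.97, -0.083], [-0.336, -0.002, -0.942]]
force: [-0.6, -0.6, 0.5]
width: 85.1
finger_force: 0.0
```

```bash
python3 -c "
from workcell import env;print(env.get_state()['q'].round(3))"
```

```text
[-0.236 -0.108  0.813  2.149 -0.005  0.008]
```

drive_effector(plan={"dx":[0,0,0,0,0,0,0,0],"dy":[0,0,0,0,0,0,0,0],"dz":[-40,-40,-40,-40,-40,-40,-40,-40],"spin":[0,0,0,0,0,0,0,0]})

```text
clock: 4.1
ee_pos: [271.0, 8.7, 887.4]
eef_rot: [[-0.811, 0.242, 0.533], [0.202, 0.97, -0.134], [-0.549, -0.001, -0.836]]
force: [0.5, 0.1, -0.5]
width: 85.2
finger_force: 0.0
```

```bash
python3 -c "
from workcell import env;print(env.get_state()['q'].round(3))"
```

```text
[-0.15  -0.243  0.915  2.149 -0.053  0.079]
```

drive_effector(plan={"dx":[0,0,0,0],"dy":[0,0,0,0],"dz":[-40,-40,-40,0],"spin":[0,0,0,0]})

```text
clock: 4.43
ee_pos: [222.1, 19.0, 915.7]
eef_rot: [[-0.756, 0.235, 0.611], [0.188, 0.972, -0.141], [-0.627, 0.008, -0.779]]
force: [-2.5, -0.0, 0.7]
width: 85.0
finger_force: 0.0Traceback (most recent call last):
```

```bash
cat > go.py <<'E'
import sys;from workcell import env;import numpy as np
s=env.get_state();p,R=s['ee_pos'],s['eef_rot']
th=float(sys.argv[1]);back=float(sys.argv[2]);yo=float(sys.argv[3]) if len(sys.argv)>3 else 0
a=-.245;X=np.array([np.cos(a),np.sin(a),0]);Y=np.array([-X[1],X[0],0]);ax=np.array([635,-41.1,100])
g=ax+190*(-np.sin(1-th)*X+np.cos(1-th)*np.array([0,0,1]))
d=g+(19-back)*R[:,2]+yo*Y-p
gp=p-19*R[:,2]-ax
print("q",s['q'].round(2),"tilt",np.arccos(-R[2,2]).round(3),"yerr",(R[:,1]@X).round(3),"now hoist xyz",(gp@X).round(1),(gp@Y).round(1),gp[2].round(1),"grip",g.round(1),"tool delta",(R.T@d).round(1),"w",s['width'].round(1),"f",s['force'].round(1),s['finger_force'])
E
python3 go.py 0.857 150
```

```text
  File "go.py", line 8, in <module>
    print("q",s['q'].round(2),"tilt",np.arccos(-R[2,2]).round(3),"yerr",(R[:,1]@X).round(3),"now hoist xyz",(gp@X).round(1),(gp@Y).round(1),gp[2].round(1),"grip",g.round(1),"tool delta",(R.T@d).round(1),"w",s['width'].round(1),"f",s['force'].round(1),s['finger_force'])
                                                                                                                                                                                                               ^^^^^^^^^^^^^^^^
AttributeError: 'float' object has no attribute 'round'
```

```bash
sed -i "s/s\['width'\].round(1)/s['width']/" go.py; python3 go.py 0.857 150
```

```text
q [-0.11 -0.31  0.95  2.15 -0.08  0.11] tilt 0.678 yerr -0.008 now hoist xyz -427.1 -42.0 830.5 grip [608.7 -34.5 288.1] tool delta [ 91.3  33.9 601.7] w 84.9709107658893 f [-2.5 -0.   0.7] 0.0
```

drive_effector(plan={"dx":[6,6,6,6,6,6,6,6],"dy":[2,2,2,2,2,2,2,2],"dz":[40,40,40,40,40,40,40,40],"spin":[0,0,0,0,0,0,0,0]})

```text
clock: 5.1
ee_pos: [386.7, -2.6, 630.9]
eef_rot: [[-0.764, 0.237, 0.6], [0.19, 0.971, -0.141], [-0.616, 0.006, -0.787]]
force: [0.5, 0.8, 0.1]
width: 85.2
finger_force: 0.0
```

```bash
python3 go.py 0.857 150
```

```text
q [-0.12 -0.54 -0.06  1.4  -0.07  0.09] tilt 0.664 yerr -0.006 now hoist xyz -261.9 -23.0 545.8 grip [608.7 -34.5 288.1] tool delta [ 35.7  19.5 276.6] w 85.15005509231133 f [0.5 0.8 0.1] 0.0
```

drive_effector(plan={"dx":[6,6,6,6,6,0],"dy":[2,2,2,2,2,0],"dz":[40,40,40,40,40,0],"spin":[0,0,0,0,0,0]})

```text
clock: 5.6
ee_pos: [482.2, -15.0, 440.6]
eef_rot: [[-0.778, 0.237, 0.581], [0.192, 0.971, -0.139], [-0.598, 0.004, -0.802]]
force: [-2.9, 0.2, -4.0]
width: 84.9
finger_force: 0.0
```

```bash
python3 go.py 0.857 150
```

```text
q [-0.13 -0.46 -0.42  0.97 -0.07  0.09] tilt 0.641 yerr -0.005 now hoist xyz -165.9 -11.9 355.9 grip [608.7 -34.5 288.1] tool delta [-11.   10.5  67.6] w 84.88419602320249 f [-2.9  0.2 -4. ] 0.0
```

drive_effector(plan={"dx":[-4,-4,-3,0,0],"dy":[4,4,2,0,0],"dz":[30,30,30,25,0],"spin":[0,0,0,0,0]})

```text
clock: 6.02
ee_pos: [565.2, -24.2, 368.6]
eef_rot: [[-0.769, 0.237, 0.594], [0.191, 0.971, -0.141], [-0.61, 0.005, -0.792]]
force: [-1.3, 0.1, -1.3]
width: 85.1
finger_force: 0.0
```

```bash
python3 go.py 0.857 80; python3 - <<'E'
from workcell import env
import cv2,numpy as np
from h import *
im=env.get_image("side");cv2.imwrite("pics/side1.png",cv2.resize(im["color"][100:280,200:440,::-1],None,fx=3,fy=3))
w=env.get_image("wrist");cv2.imwrite("pics/w1.png",w["color"][:,:,::-1]);np.savez("pics/w1.npz",**w)
s=env.get_state();T=np.eye(4);T[:3,:3]=s['eef_rot'];T[:3,3]=s['ee_pos'];w=dict(w);w["extrinsics"]=T@w["hand_eye"]
W=cloud(w);M=masks(w);a=-.245;R=np.array([[np.cos(a),-np.sin(a)],[np.sin(a),np.cos(a)]])
for k in M:
    P=W[M[k]]-[635,-41.1,0];P[:,:2]=P[:,:2]@R;stat(k,P)
E
```

```text
q [-0.12 -0.3  -0.48  0.74 -0.07  0.1 ] tilt 0.657 yerr -0.005 now hoist xyz -83.4 -0.7 283.7 grip [608.7 -34.5 288.1] tool delta [13.7 -0.1 30.1] w 85.08790188831053 f [-1.3  0.1 -1.3] 0.0
```

View pics/side1.png

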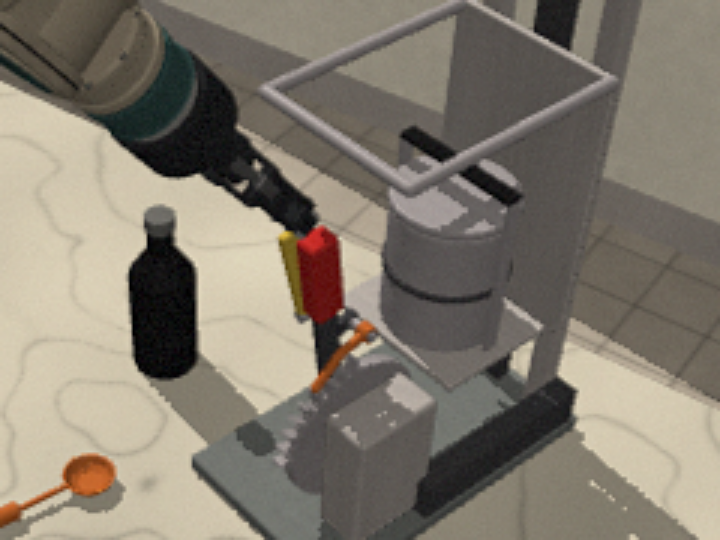

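View pics/w1.png

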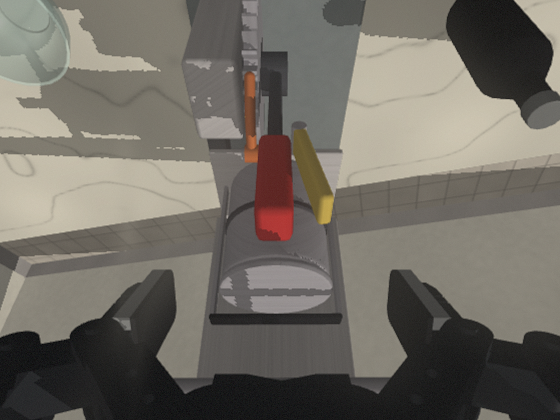

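Side view: the gripper is just behind/above the handle, with the rail bar well clear. Wrist view: red (274,190), yellow (315,180), midpoint of fingers ≈282 px, which matches the squeezed-pair centre. Go in.

drive_effector(plan={"dx":[3,3,3,3,2,0,0],"dy":[0,0,0,0,0,0,0],"dz":[22,22,22,22,22,0,0],"spin":[0,0,0,0,0,0,0]})

```text
clock: 6.7
ee_pos: [621.4, -36.8, 280.7]
eef_rot: [[-0.763, 0.237, 0.602], [0.19, 0.972, -0.142], [-0.618, 0.006, -0.786]]
force: [-0.1, -0.2, 0.5]
width: 84.8
finger_force: 0.0
```

```bash
python3 go.py 0.857 0
```

```text
q [-0.14 -0.14 -0.55  0.5  -0.06  0.09] tilt 0.666 yerr -0.006 now hoist xyz -26.0 0.7 195.7 grip [608.7 -34.5 288.1] tool delta [ 5.5 -0.7  5.3] w 84.8311051165274 f [-0.1 -0.2  0.5] 0.0
```

drive_effector(plan={"dx":[5,0,0,0,0,0],"dy":[-0.5,0,0,0,0,0],"dz":[3,0,0,0,0,0],"spin":[0,0,0,0,0,0]}, jaw=25, grip_n=50)

```text
clock: 7.2
ee_pos: [619.7, -36.5, 277.7]
eef_rot: [[-0.76, 0.237, 0.605], [0.191, 0.971, -0.141], [-0.621, 0.008, -0.784]]
force: [-7.5, 0.5, 6.6]
width: 33.4
finger_force: 52.0
```

```bash
python3 go.py 0.857 0
```

```text
q [-0.14 -0.14 -0.56  0.48 -0.06  0.09] tilt 0.67 yerr -0.006 now hoist xyz -27.8 0.6 192.6 grip [608.7 -34.5 288.1] tool delta [ 2.2 -0.6  4. ] w 33.35538787391644 f [-7.5  0.5  6.6] 52.00525939464569
```

drive_effector(plan={"dx":[5.2,5.3,5.4,5.5],"dy":[0,0,0,0],"dz":[-2.9,-2.8,-2.6,-2.4],"spin":[0,0,0,0]})

```text
clock: 7.53
ee_pos: [597.2, -31.0, 272.4]
eef_rot: [[-0.76, 0.237, 0.606], [0.19, 0.972, -0.142], [-0.622, 0.007, -0.783]]
force: [-3.7, 2.5, 5.4]
width: 33.4
finger_force: 51.6
```

```bash
python3 go.py 0.73 0; python3 - <<'E'
from workcell import env
import cv2
im=env.get_image("side");cv2.imwrite("pics/side2.png",cv2.resize(im["color"][100:280,200:440,::-1],None,fx=3,fy=3))
E
```

```text
q [-0.13 -0.18 -0.61  0.48 -0.06  0.09] tilt 0.671 yerr -0.006 now hoist xyz -51.0 0.5 187.3 grip [585.8 -28.8 283.1] tool delta [ 2.4 -0.5  3.4] w 33.3896892371904 f [-3.7  2.5  5.4] 51.59284472465515
```

View pics/side2.png

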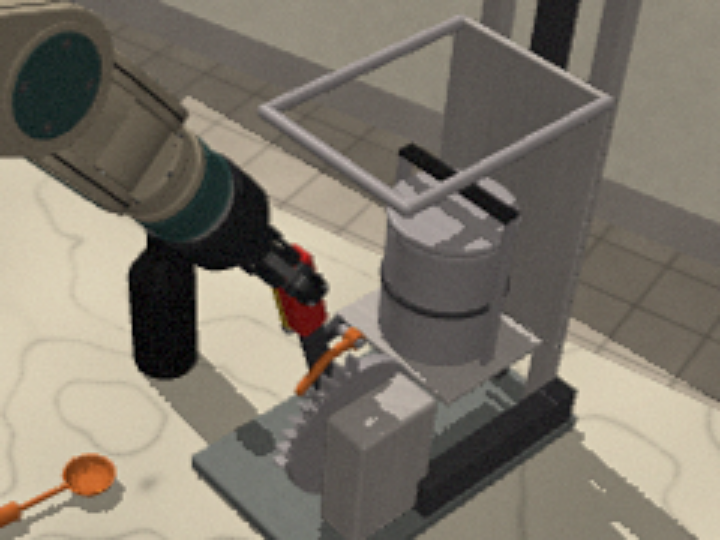

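Side view: carrier lower, handle in the fingers, orange pawl (330,360) clear of the teeth. Continue.

drive_effector(plan={"dx":[5.6,5.6,5.7,5.8,5.9,5.9,5.9,6],"dy":[0,0,0,0,0,0,0,0],"dz":[-2,-2,-1.8,-1.6,-1.4,-1.2,-1,-0.8],"spin":[0,0,0,0,0,0,0,0]})

```text
clock: 8.25
ee_pos: [554.6, -20.3, 253.0]
eef_rot: [[-0.76, 0.236, 0.606], [0.189, 0.972, -0.141], [-0.622, 0.007, -0.783]]
force: [-8.9, 3.2, 11.1]
width: 33.5
finger_force: 54.0
```

```bash
python3 go.py 0.48 0
```

```text
q [-0.12 -0.25 -0.7   0.46 -0.07  0.1 ] tilt 0.671 yerr -0.007 now hoist xyz -94.9 0.5 167.9 grip [543.4 -18.2 264.9] tool delta [ 1.5 -0.5  2.7] w 33.45122885885592 f [-8.9  3.2 11.1] 54.013293385505676
```

drive_effector(plan={"dx":[6,6,6,6,6,6,6,6],"dy":[0,0,0,0,0,0,0,0],"dz":[-0.7,-0.5,-0.3,-0.1,0.2,0.3,0.5,0.7],"spin":[0,0,0,0,0,0,0,0]})

```text
clock: 8.92
ee_pos: [516.0, -10.6, 221.1]
eef_rot: [[-0.763, 0.235, 0.602], [0.189, 0.972, -0.14], [-0.618, 0.007, -0.786]]
force: [-14.8, 5.3, 11.5]
width: 33.4
finger_force: 55.0
```

```bash
python3 go.py 0.24 0
```

```text
q [-0.1  -0.3  -0.8   0.41 -0.08  0.11] tilt 0.666 yerr -0.008 now hoist xyz -134.5 0.5 136.0 grip [508.   -9.4 237.7] tool delta [-3.9 -0.5  0.9] w 33.3873720458782 f [-14.8   5.3  11.5] 55.017210245132446
```

drive_effector(plan={"dx":[6,6,5.9,5.8,5.8,5.7,4,0],"dy":[0,0,0,0,0,0,0,0],"dz":[0.9,1.1,1.3,1.5,1.7,1.9,1.4,0],"spin":[0,0,0,0,0,0,0,0]})

```text
clock: 9.58
ee_pos: [491.2, -4.4, 187.9]
eef_rot: [[-0.765, 0.234, 0.6], [0.188, 0.972, -0.14], [-0.616, 0.006, -0.788]]
force: [-14.0, 6.3, 14.6]
width: 33.4
finger_force: 55.6
```

```bash
python3 go.py 0 0
```

```text
q [-0.09 -0.32 -0.89  0.34 -0.09  0.12] tilt 0.664 yerr -0.009 now hoist xyz -160.1 0.5 102.8 grip [479.9  -2.3 202.7] tool delta [-0.1 -0.5  0.3] w 33.40574261625853 f [-14.    6.3  14.6] 55.632010102272034
```

drive_effector(plan={"dx":[3,3,0],"dy":[0,0,0],"dz":[1,1,0],"spin":[0,0,0]})

```text
clock: 9.83
ee_pos: [491.4, -4.4, 187.7]
eef_rot: [[-0.759, 0.235, 0.607], [0.187, 0.972, -0.142], [-0.624, 0.006, -0.782]]
force: [-22.3, 4.8, 27.9]
width: 33.6
finger_force: 58.4
```

```bash
python3 go.py 0 0
```

```text
q [-0.09 -0.32 -0.89  0.33 -0.09  0.12] tilt 0.673 yerr -0.008 now hoist xyz -160.1 0.6 102.6 grip [479.9  -2.3 202.7] tool delta [-0.2 -0.6  0. ] w 33.56458738397758 f [-22.3   4.8  27.9] 58.441511392593384
```

drive_effector(plan={"dx":[0,0,0,0,0,0],"dy":[0,0,0,0,0,0],"dz":[0,0,0,0,0,0],"spin":[0,0,0,0,0,0]}, jaw=85)

```text
clock: 10.33
ee_pos: [489.0, -4.9, 181.9]
eef_rot: [[-0.764, 0.237, 0.599], [0.19, 0.971, -0.142], [-0.616, 0.005, -0.788]]
force: [0.1, -0.4, 0.7]
width: 85.3
finger_force: 0.0
```

drive_effector(plan={"dx":[0,0,0,0,0,0,0,0],"dy":[0,0,0,0,0,0,0,0],"dz":[-15,-25,-35,-35,-35,-35,0,0],"spin":[0,0,0,0,0,0,0,0]})

```text
clock: 11.0
ee_pos: [382.2, 20.9, 327.6]
eef_rot: [[-0.76, 0.236, 0.606], [0.189, 0.972, -0.142], [-0.622, 0.007, -0.783]]
force: [-0.7, -0.7, 0.2]
width: 84.9
finger_force: 0.0
```

```bash
python3 - <<'E'
from workcell import env
import cv2
from h import *
im=env.get_image("side");cv2.imwrite("pics/side3.png",cv2.resize(im["color"][100:280,200:440,::-1],None,fx=3,fy=3))
t=env.get_image("top");W=cloud(t);P=W[(W[...,2]>230)&(W[...,2]<330)&(W[...,0]>580)&(W[...,0]<720)&(abs(W[...,1]+80)<90)];stat("rail",P)
a=-.245;R=np.array([[np.cos(a),-np.sin(a)],[np.sin(a),np.cos(a)]])
for i in(im,t):
    W=cloud(i);M=masks(i)
    for k in M:
        P=W[M[k]];P=P[P[:,2]>60]-[635,-41.1,100];P[:,:2]=P[:,:2]@R;stat(k,P)
E
```

```text
rail 908 med [ 619.6 -114.4  292.7] lo [ 594.1 -150.1  288.7] hi [712.4   3.7 295.7]
red 366 med [-157.2  -14.3  107.8] lo [-188.1  -17.8   78.4] hi [-115.2    2.   128.2]
yel 89 med [-157.8   22.7  108. ] lo [-176.3   13.9   86.9] hi [-111.7   31.4  119.9]
ora 70 med [-85.  -27.5  64.9] lo [-126.9  -31.9   19.3] hi [-72.7   4.5  92.4]
red 379 med [-150.5   -4.4  114.8] lo [-185.6  -13.7   91.3] hi [-112.3    4.5  130.2]
yel 118 med [-139.7   22.   106.1] lo [-172.3   14.    84.9] hi [-105.7   29.7  121.6]
ora 46 med [-77.8 -26.4  84.8] lo [-88.2 -31.8  58.6] hi [-69.1 -22.2  89.3]
```

View pics/side3.png

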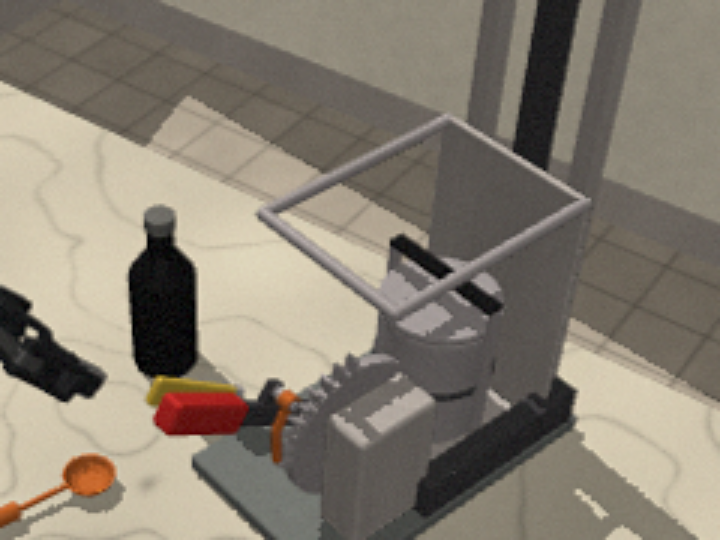

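Side view: carrier fully down (rail height 287 mm, as expected), lever sprung away from the handle, pawl in the ratchet at (285,425). The gripper is clear of everything.

```bash
python3 -c "
from workcell import env;print(env.finish_job())"
```

```text
the job is handed in; nothing more can be done
None
```

The tiffin was lowered under control until the carrier was fully down (rail at 287 mm, as expected), then the lever was released, the pawl dropped back in, and the job was handed in at about 11 s; `finish_job()` returned no verdict.

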